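Draw out the empty topping tray for refilling

TASK

On the tea-bar counter stands a low stand with three pull-out steel trays, of which only one may be out at a time. First push the tray of white portion cups, left partly out, fully home with the fingertips; then hook a fingertip behind the front lip of the empty tray and draw it out along its runners right to its stop, ready for refilling. Do not pinch a tray's lip or lift a tray, keep the tray of lids shut, and leave the other things on the counter where they stand.

Things in the scene. Friction and masses are not known exactly. Their poses are not given: they have to be found in the camera images.
- rack: low grey stand fixed on the counter: base 255 x 330 mm, rear deck 57 mm high with fixed tins on it (to 100 mm above the counter), end cheeks 57 mm high. Origin on the counter under the middle of the three tray places (82 mm behind the home position of the lips). Its +x axis points to the rear; trays come out along -x. Tray places lie at y = -105, 0, +105. Which tray is in which place varies
- empty_tray (a joint): how far the empty tray is drawn out along its runners (m): 0 fully home, 0.110 at its stop. It slides stiffly (about 2 N) and stays where it is left. Starts home
- empty_pan (a joint): how far the same pan is lifted off its runners (m), 0 = resting; it weighs about 0.4 kg and lies loose on them, held down by its weight only
- empty_lip (a point): middle of the top edge of the front lip of the empty tray. Steel pan 170 mm long, 90 wide (84 inside). The lip is its upright front wall: 90 mm wide, 6 thick, its top edge 87 mm above the counter, 61 mm above the pan's floor; the side and rear walls are 20 mm lower than the lip. The point moves with the tray; its axes are the stand's
- cups_tray (a joint): how far the tray that holds six small white portion cups (their tops lie 28 mm below the lip's top edge) is drawn out along its runners (m): 0 fully home, 0.110 at its stop. It slides stiffly (about 2 N) and stays where it is left. Starts 55 to 95 mm out
- cups_pan (a joint): how far the same pan is lifted off its runners (m), 0 = resting; it weighs about 0.4 kg and lies loose on them, held down by its weight only
- cups_lip (a point): middle of the top edge of the front lip of the tray that holds six small white portion cups (their tops lie 28 mm below the lip's top edge). Steel pan 170 mm long, 90 wide (84 inside). The lip is its upright front wall: 90 mm wide, 6 thick, its top edge 87 mm above the counter, 61 mm above the pan's floor; the side and rear walls are 20 mm lower than the lip. The point moves with the tray; its axes are the stand's
- lids_tray (a joint): how far the tray that holds two stacks of dark round lids (their tops lie 28 mm below the lip's top edge) is drawn out along its runners (m): 0 fully home, 0.110 at its stop. It slides stiffly (about 2 N) and stays where it is left. Starts home and is to stay so
- lids_pan (a joint): how far the same pan is lifted off its runners (m), 0 = resting; it weighs about 0.4 kg and lies loose on them, held down by its weight only
- lids_lip (a point): middle of the top edge of the front lip of the tray that holds two stacks of dark round lids (their tops lie 28 mm below the lip's top edge). Steel pan 170 mm long, 90 wide (84 inside). The lip is its upright front wall: 90 mm wide, 6 thick, its top edge 87 mm above the counter, 61 mm above the pan's floor; the side and rear walls are 20 mm lower than the lip. The point moves with the tray; its axes are the stand's
- empty_lip_front: front skin (robot's side) of that lip, 3 mm thick, 90 wide, 65 tall; origin at its centre
- empty_lip_back: rear skin (inside the pan) of that lip, 3 mm thick, 90 wide, 65 tall; origin at its centre
- cups_lip_front: front skin (robot's side) of that lip, 3 mm thick, 90 wide, 65 tall; origin at its centre
- cups_lip_back: rear skin (inside the pan) of that lip, 3 mm thick, 90 wide, 65 tall; origin at its centre
- syrup_jar: amber glass jar with steel cap, 52 mm across, 60 tall, on the counter in front of the stand; bystander, origin at the centre of its underside
- spice_jar: clear jar with black cap, 48 mm across, 55 tall, on the counter in front of the stand; bystander, origin at the centre of its underside
- paper_cup: open paper cup, 84 mm across, 105 tall, on the counter beside the left end of the stand; bystander, origin at the centre of its underside
- shaker: open steel shaker cup, 88 mm across, 150 tall, on the counter beside the right end of the stand; bystander, origin at the centre of its underside
- bar_spoon: spoon lying on the counter; bystander
- tape_collar: grey plastic ring, 90 mm across, 22 tall; bystander, origin at the centre of its underside

How it is judged:
On the way, in this order (a step that is already met when the one before it is completed fails the run):
1. the tray of cups is fully home while the empty tray is still in (value of joint cups_tray below 0.008 m and value of joint empty_tray below 0.02 m), for 0.2 s.
2. the empty tray is drawn out to its stop (value of joint empty_tray above 0.102 m and value of joint cups_tray below 0.008 m), for 0.2 s.
At the end, for the whole second after the job is handed in: The empty tray is out to its stop (within 8 mm), the tray of cups and the tray of lids are fully home (within 8 mm), all pans rest on their runners (within 5 mm) and are still (all of step 2 and value of joint lids_tray below 0.008 m and value of joint each of empty_pan, cups_pan, lids_pan below 0.005 m and velocity of joint empty_tray between -0.01 and 0.01 m/s and velocity of joint cups_tray between -0.01 and 0.01 m/s); the robot touches nothing.
It fails at once if a tray is lifted (more than 12 mm off its runners) (value of joint any of empty_pan, cups_pan, lids_pan above 0.012 m).
It fails at once if a tray's lip is pinched (pressed on its front and its back at once) ((contact force between the fingers and empty_lip_front above 1.5 N and contact force between the fingers and empty_lip_back above 1.5 N) or (contact force between the fingers and cups_lip_front above 1.5 N and contact force between the fingers and cups_lip_back above 1.5 N)).
It fails at once if the empty tray is drawn out while the tray of cups is still out (both more than 20 mm) (value of joint each of empty_tray, cups_tray above 0.02 m).
It fails at once if the tray of lids is drawn out (more than 15 mm) (value of joint lids_tray above 0.015 m).
It fails at once if a bystander is moved (more than 30 mm) (distance of any of syrup_jar, spice_jar, paper_cup, shaker, bar_spoon, tape_collar from where it was at the start of the episode above 0.03 m).
It also fails if it takes over 45 s, if anything falls off the work surface, if the arm or the gripper's body presses on something with over 40 N, if the wrist force passes 120 N, or if a joint passes its speed limit or range.

ROBOT

A 7-joint arm with a two-finger parallel gripper is mounted at the origin on the work surface. World frame = base frame: x ahead of the robot, y to its left, z up, the work surface at z = 0. Lengths are in m, angles in rad, forces in N, time in s.
With the tool pointing down it reaches from about 0.4 to 0.875 m from the base axis. Payload 6.5 kg.
Tool frame: the origin (TCP) lies at the very end of the fingers, on their centre line; the grasp point (between the pads) lies 19 mm behind it; y points along the fingers, x is the direction in which the jaws open and shut, and the axes are right-handed (so a half turn about y gives the same grasp; the last joint's range is limited). The gripper opens to 88 mm and grips with 3 to 60 N. Pads are 18 mm wide; open, the fingers measure 123 mm over their backs; the gripper's body (75 mm by 187 mm) begins 45 mm behind the grasp point.
Start: joints at [1.091, 0.536, -0.004, 1.538, 0.003, 1.067, -0.071], TCP at [0.261, -0.595, 0.239] pointing down, gripper open.
Joint ranges: [-2.7, 2.7], [-0.37, 2.16], [-1.27, 1.26], [0.24, 2.4], [-1.31, 4.45], [0.19, 1.91], [-2.76, 2.76]. Speed limits (rad/s): [2.39, 2.39, 3.14, 3.14, 3.14, 3.14, 3.14].

INTERFACE

Orientations are given as a unit quaternion [x, y, z, w].
In Python, from rig import robot, viewer gives the robot as it stands. Calls block until the motion is done:
- robot.movep(position, orientation): joint-space move of the TCP to a pose.
- robot.move_linear(position, ori=None, vel=0.15): straight line of the TCP; ori=None keeps the orientation; vel is the mean speed in m/s.
- robot.move_joints(angles): joint-space move.
- robot.gripper_to(opening): finger opening in m; the grip force is fixed at half the most; returns when the fingers have stopped.
- robot.hold(seconds).
- robot.solve_ik(position, orientation): joint angles nearest the present ones, or None.
- viewer.camera(name): name is "scene" or "top"; returns the picture (400x640x3 uint8, red, green, blue); there is no depth.
- viewer.camera_model(name): a dict with "fov_y" (degrees; the focal length in pixels is half the picture's height over the tangent of half this angle, whatever the lens; pixels are square), "cx", "cy" (the principal point, pixels), "D" ([k1, k2, p1, p2, k3] as OpenCV has them; the pictures are not rectified), "rvec" (rotation vector, rad) and "tvec" (3), from world to camera coordinates, as OpenCV has them. Camera axes: x right, y down, z forward; pixel columns grow to the right and rows downward; lengths in m; the calibration is good to about 2 mm. A picture is of the moment at which its call begins. camera_model takes no time and is no camera call.
A pose or a line that the arm cannot do raises robot.Unreachable and nothing moves.
- robot.finish_job(): hands the job in, once; it reports no verdict.
Readings, each from a call of its own:
- robot.read_time_s(): time.
- robot.read_q(): joint angles.
- robot.read_dq(): joint speeds.
- robot.read_joint_efforts(): joint torques, N m.
- robot.read_tcp_pos(): TCP position.
- robot.read_tcp_rot(): TCP orientation.
- robot.read_ft_force(): force on the tool from outside, world axes, zero at the start.
- robot.read_moment(): the same for the moment, N m.
- robot.read_gripper_width(): finger opening in m.
Only numpy, scipy, OpenCV 4.12 (cv2) and the standard library are available. Lean on these libraries where they do the work, as an engineer would, in place of code of your own. Each camera call takes 0.05 s, during which the arm holds its last target.

## Working session

There is one attempt and no reset: what is moved stays moved. The work goes in short steps, each a Python script; the robot and the scene stay as the last script left them, time stands still between calls to the robot, and variables do not carry over. Pictures are saved under pics/ and viewed, and the job is handed in when it is done.

```bash
ls; mkdir -p pics
python3 - <<'E'
from rig import robot, viewer
import cv2
for n in("scene","top"):
    im=viewer.camera(n); cv2.imwrite(f"pics/{n}0.png",im[:,:,::-1]); print(n,viewer.camera_model(n))
print(robot.read_tcp_pos(),robot.read_tcp_rot(),robot.read_time_s(),robot.read_gripper_width())
E
```

```text
pics
scene {'fov_y': 50.032216032275855, 'cx': 322.8261369935484, 'cy': 194.60486463847633, 'D': array([0.01537084, 0.        , 0.        , 0.        , 0.        ]), 'rvec': array([ 2.02490155,  1.07248542, -0.49570165]), 'tvec': array([-0.32505535, -0.22520935,  1.57834996])}
top {'fov_y': 51.059438437801205, 'cx': 318.8164756254556, 'cy': 192.75520774654805, 'D': array([0.0087035, 0.       , 0.       , 0.       , 0.       ]), 'rvec': array([ 2.10078515, -2.11662479,  0.16557827]), 'tvec': array([0.02314037, 0.56085345, 1.02184385])}
[ 0.26109108 -0.59465047  0.23794073] [-0.59179391  0.38710148 -0.38611566  0.59232348] 0.1 0.08788660772757108
```

View pics/scene0.png

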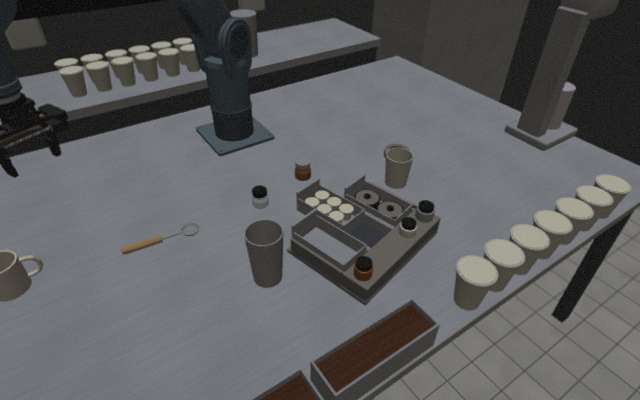

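View pics/top0.png

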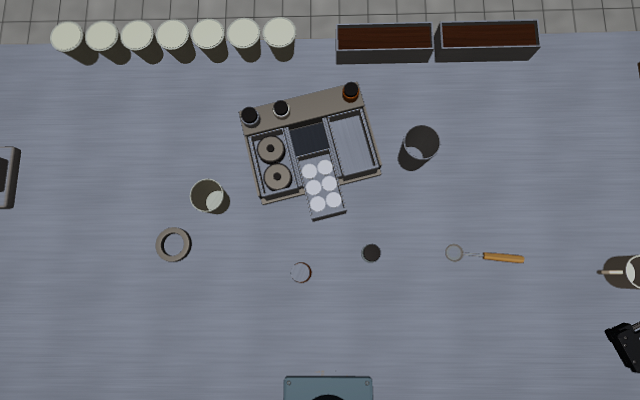

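Cups tray is in the middle place, partly out. The empty tray is on the right (top picture ~(355,145)) and the lids on the left (~(272,165)). The shaker is at the right end (~(418,150)), and the two jars are in front at (300,272) and (371,253). I'll zoom in to measure.

```bash
python3 - <<'E'
import cv2
t=cv2.imread("pics/top0.png"); s=cv2.imread("pics/scene0.png")
cv2.imwrite("pics/tz.png",cv2.resize(t[75:235,230:450],None,fx=3.6,fy=3.6,interpolation=cv2.INTER_CUBIC))
cv2.imwrite("pics/sz.png",cv2.resize(s[165:305,270:450],None,fx=4.2,fy=4.2,interpolation=cv2.INTER_CUBIC))
E
cat > h.py <<'E'
import numpy as np, cv2
from rig import robot, viewer
def cam(n):
    m=viewer.camera_model(n); f=200/np.tan(np.radians(m['fov_y']/2))
    K=np.array([[f,0,m['cx']],[0,f,m['cy']],[0,0,1]]); R=cv2.Rodrigues(m['rvec'])[0]
    return K,m['D'],R,m['tvec']
def ray(n,uv):
    K,D,R,t=cam(n); p=cv2.undistortPoints(np.array([[uv]],float),K,D)[0,0]
    return -R.T@t, R.T@np.array([p[0],p[1],1])
def plane(n,uv,z):
    o,d=ray(n,uv); return o+d*(z-o[2])/d[2]
def tri(a,b):
    o1,d1=ray("top",a);o2,d2=ray("scene",b)
    s=np.linalg.lstsq(np.c_[d1,-d2],o2-o1,rcond=None)[0]
    p,q=o1+s[0]*d1,o2+s[1]*d2
    return (p+q)/2,np.linalg.norm(p-q)
def proj(n,P):
    K,D,R,t=cam(n); return cv2.projectPoints(np.atleast_2d(P).astype(float),cv2.Rodrigues(R)[0],t,K,D)[0][:,0]
E
```

```text
(no output)
```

View pics/tz.png

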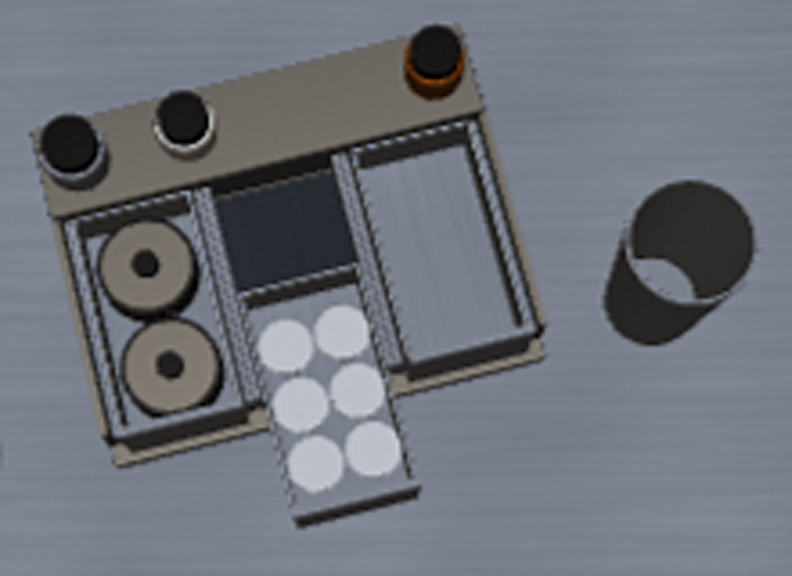

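View pics/sz.png

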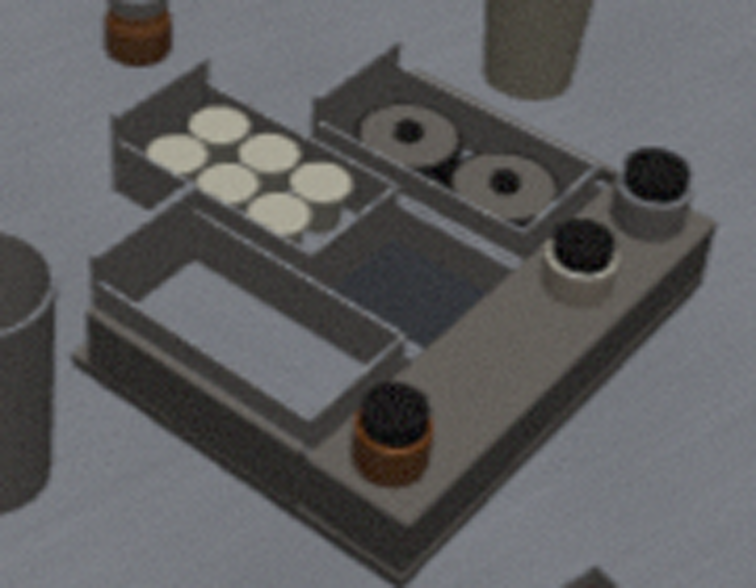

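Run:
```python
from h import *
T=lambda x,y:((x+.5)/3.6-.5+230,(y+.5)/3.6-.5+75)
S=lambda x,y:((x+.5)/4.2-.5+270,(y+.5)/4.2-.5+165)
print("camtop",ray("top",(320,200))[0],"scene",ray("scene",(320,200))[0])
for n,a,b in [("cupsL",(297,520),(208,66)),("cupsR",(418,490),(115,120)),("emptyL",(402,360),(192,188)),("emptyR",(538,328),(95,262)),("lidsL",(112,436),(397,48)),("lidsR",(245,404),(316,103)),
 ("tinR",(436,50),(394,408)),("tinL",(70,143),(656,172)),("shakerrim",(692,243),(-18,0))]:
    p,e=tri(T(*a),S(*b)); print(n,p.round(4),round(e,4), "z=.087:",plane("top",T(*a),.087).round(4)[:2])
# base corners (counter z~0..)
for n,a in [("baseFR",(543,352)),("baseFL",(120,464)),("deckRL",(32,132)),("deckRR",(460,25))]:
    for z in (0,.02,.057): print(n,z,plane("top",T(*a),z).round(4))
# bystanders
for n,uv,z in [("syrup",(300.5,272),.06),("spice",(371,253),.055),("shaker",(422,142),.15),("papercup",(207,195),.105)]:
    print(n,plane("top",uv,z).round(3))
```

```text
camtop [ 0.36020416 -0.01370678  1.10874795] scene [ 1.30811123 -0.52587981  0.8123203 ]
cupsL [0.4918 0.0375 0.0747] 0.0054 z=.087: [0.4889 0.0346]
cupsR [ 0.5108 -0.0475  0.0773] 0.0023 z=.087: [ 0.5088 -0.0482]
emptyL [ 0.6001 -0.0415  0.08  ] 0.0063 z=.087: [ 0.6001 -0.0386]
emptyR [ 0.624  -0.1326  0.0815] 0.0032 z=.087: [ 0.6218 -0.1334]
lidsL [0.5495 0.163  0.0758] 0.0037 z=.087: [0.5485 0.1627]
lidsR [0.572  0.0719 0.0801] 0.0017 z=.087: [0.5701 0.0705]
tinR [ 0.8249 -0.0661  0.0968] 0.0003 z=.087: [ 0.8295 -0.0664]
tinL [0.7601 0.196  0.0946] 0.0002 z=.087: [0.7631 0.1976]
shakerrim [ 0.6196 -0.1933  0.2905] 0.0083 z=.087: [ 0.6817 -0.2426]
baseFR 0 [ 0.6254 -0.1467  0.    ]
baseFR 0.02 [ 0.6206 -0.1443  0.02  ]
baseFR 0.057 [ 0.6118 -0.1399  0.057 ]
baseFL 0 [0.5432 0.1712 0.    ]
baseFL 0.02 [0.5399 0.1679 0.02  ]
baseFL 0.057 [0.5338 0.1617 0.057 ]
deckRL 0 [0.807  0.2457 0.    ]
deckRL 0.02 [0.7989 0.241  0.02  ]
deckRL 0.057 [0.784  0.2324 0.057 ]
deckRR 0 [ 0.8901 -0.0901  0.    ]
deckRR 0.02 [ 0.8805 -0.0887  0.02  ]
deckRR 0.057 [ 0.8628 -0.0862  0.057 ]
syrup [0.361 0.065 0.06 ]
spice [ 0.407 -0.11   0.055]
shaker [ 0.662 -0.229  0.15 ]
papercup [0.548 0.292 0.105]
```

Yaw about 13.9°. The span across the lips measures 305 mm against 300 expected, and the cups tray is about 87 mm out. Triangulated lip tops are 75–81 mm, against 87 in the text, with ray gaps of 2–6 mm. That's good enough for a tip height of 48 mm. Next I'll close the gripper and move to in front of the cups lip.

```bash
cat >> h.py <<'E'
from scipy.spatial.transform import Rotation as Ro
yaw=np.radians(13.9); ex=np.array([np.cos(yaw),np.sin(yaw),0]); ey=np.array([-np.sin(yaw),np.cos(yaw),0]); dn=np.array([0,0,-1.])
def ori(s): 
    x=s*ey; return Ro.from_matrix(np.c_[x,dn,np.cross(x,dn)]).as_quat()
cups0=np.array([.499,-.007,0]); home=np.array([.585,.0147,0]); empty=np.array([.611,-.086,0])
def at(p,z): q=np.array(p,float); q[2]=z; return q
E
python3 - <<'E'
from h import *
print("tool axes now",Ro.from_quat(robot.read_tcp_rot()).as_matrix().round(2).tolist())
for s in (1,-1):
  for n,p in [("pre",at(cups0-.045*ex,.2)),("push",at(cups0-.045*ex,.048)),("home",at(home,.048)),("hookup",at(empty+.035*ex+.01*ey,.2)),("hook",at(empty+.035*ex+.01*ey,.048)),("out",at(empty-.12*ex,.048))]:
    q=robot.solve_ik(p,ori(s)); print(s,n,p.round(3),None if q is None else np.round(q,2))
E
```

```text
tool axes now [[0.4, -0.0, 0.92], [-0.92, 0.0, 0.4], [-0.0, -1.0, -0.0]]
1 pre [ 0.455 -0.018  0.2  ] [ 0.68  0.39 -0.89  2.03  0.39  0.89  1.39]
1 push [ 0.455 -0.018  0.048] [ 0.39  0.61 -0.55  2.13  0.6   0.56  1.21]
1 home [0.585 0.015 0.048] [ 0.39  0.81 -0.68  1.79  0.69  0.8   1.16]
1 hookup [ 0.643 -0.068  0.2  ] [ 0.52  0.68 -0.73  1.55  0.49  1.1   1.48]
1 hook [ 0.643 -0.068  0.048] [ 0.48  0.88 -0.67  1.62  0.67  0.88  1.36]
1 out [ 0.495 -0.115  0.048] [ 0.59  0.68 -0.57  2.    0.61  0.64  1.43]
-1 pre [ 0.455 -0.018  0.2  ] [ 0.25  0.28 -0.36  2.05  0.13  0.83 -1.51]
-1 push [ 0.455 -0.018  0.048] [ 0.07  0.55 -0.15  2.14  0.18  0.46 -1.56]
-1 home [0.585 0.015 0.048] [ 0.    0.7  -0.14  1.82  0.15  0.64 -1.56]
-1 hookup [ 0.643 -0.068  0.2  ] [ 0.19  0.58 -0.23  1.57  0.15  1.   -1.41]
-1 hook [ 0.643 -0.068  0.048] [ 0.15  0.77 -0.16  1.65  0.17  0.74 -1.42]
-1 out [ 0.495 -0.115  0.048] [ 0.25  0.61 -0.13  2.02  0.15  0.53 -1.32]
```

Run:
```python
from h import *
robot.gripper_to(0.0)
robot.movep(at(cups0-.05*ex,.24),ori(-1))
robot.move_linear(at(cups0-.05*ex,.048),vel=.12)
print(robot.read_time_s(),robot.read_tcp_pos(),robot.read_ft_force(),robot.read_gripper_width())
for n in("scene","top"): cv2.imwrite(f"pics/{n}1.png",cv2.resize(viewer.camera(n)[100:340,180:500,::-1],None,fx=2.4,fy=2.4))
```

```text
5.325 [ 0.45091678 -0.01903155  0.04848624] [-0.57292199 -0.0469902   0.27017411] 0.0003101513380787651
```

View pics/scene1.png

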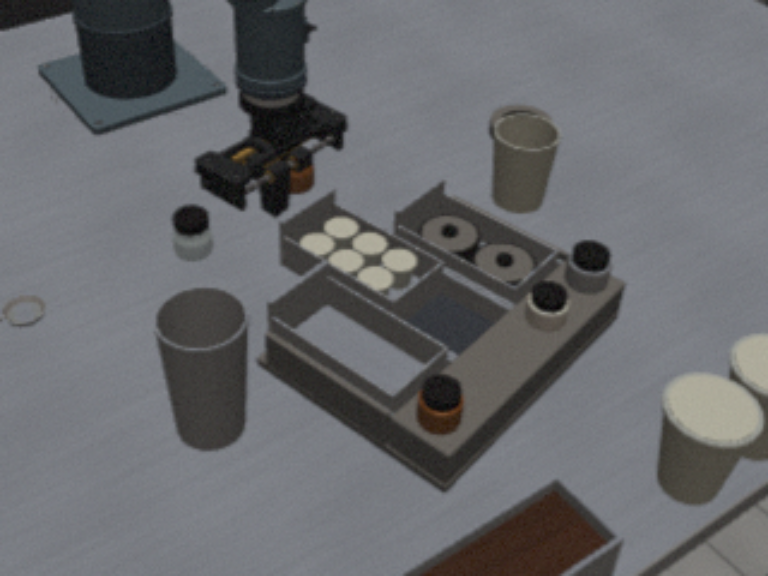

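View pics/top1.png

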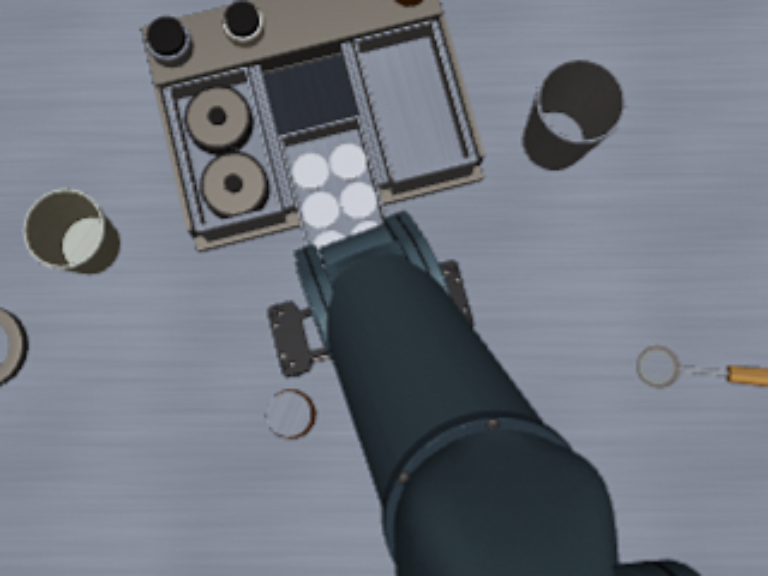

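Fingers are closed in front of the cups lip (scene crop ~(278,205), lip ~(300,225)) and clear of both jars. Next I'll push home while watching the force.

Run:
```python
from h import *
p0=at(cups0-.05*ex,.048); s=.03
robot.move_linear(p0+s*ex,vel=.1)
log=[]
while s<.165:
    st=.02 if s<.10 else .004
    s+=st; robot.move_linear(p0+s*ex,vel=.08)
    f=robot.read_ft_force()
    log.append((round(s,3),round(float((robot.read_tcp_pos()-p0)@ex),4),round(float(f@ex),2)))
    if -log[-1][2]>12 : break
print(log,robot.read_time_s(),robot.read_tcp_pos())
cv2.imwrite("pics/scene2.png",cv2.resize(viewer.camera("scene")[130:330,220:480,::-1],None,fx=3,fy=3))
```

```text
[(0.05, 0.0499, -0.29), (0.07, 0.0702, 0.36), (0.09, 0.0902, 0.62), (0.11, 0.1102, 0.14), (0.114, 0.114, -0.21), (0.118, 0.1183, 0.28), (0.122, 0.1225, -0.45), (0.126, 0.1266, -0.65), (0.13, 0.1266, -10.65), (0.134, 0.1265, -22.31)] 8.975 [0.57331487 0.01129052 0.04714977]
```

View pics/scene2.png

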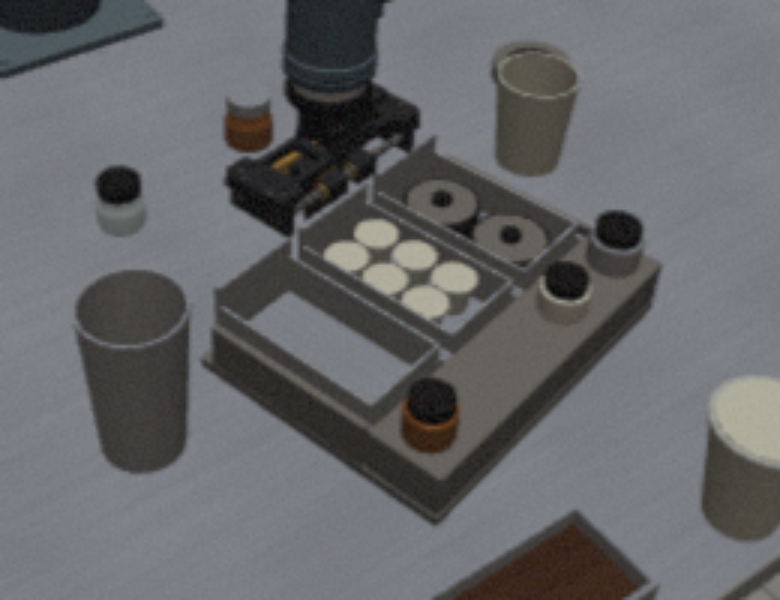

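The cups tray reached a hard stop at tip position 126.6 mm. The force rose to 22 N there, and the lips are level in the picture. Next: back off, go over, and lower into the empty pan behind its lip.

Run:
```python
from h import *
p=robot.read_tcp_pos()
robot.move_linear(p-.03*ex,vel=.12)
robot.move_linear(at(p-.03*ex,.19),vel=.15)
h=empty+.04*ex+.01*ey
robot.move_linear(at(h,.19),ori=ori(-1),vel=.15)
robot.move_linear(at(h,.10),vel=.12)
print(robot.read_time_s(),robot.read_tcp_pos(),robot.read_ft_force())
for n in("scene","top"): cv2.imwrite(f"pics/{n}3.png",cv2.resize(viewer.camera(n)[70:310,180:500,::-1],None,fx=2.4,fy=2.4))
```

```text
12.4667 [ 0.64804544 -0.06660302  0.10076972] [ 0.34240291 -0.65661902  0.05920718]
```

View pics/scene3.png

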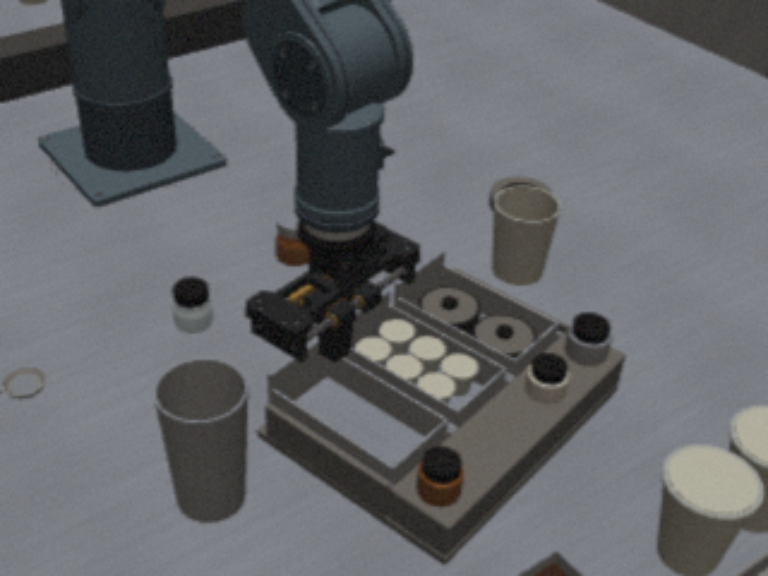

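View pics/top3.png

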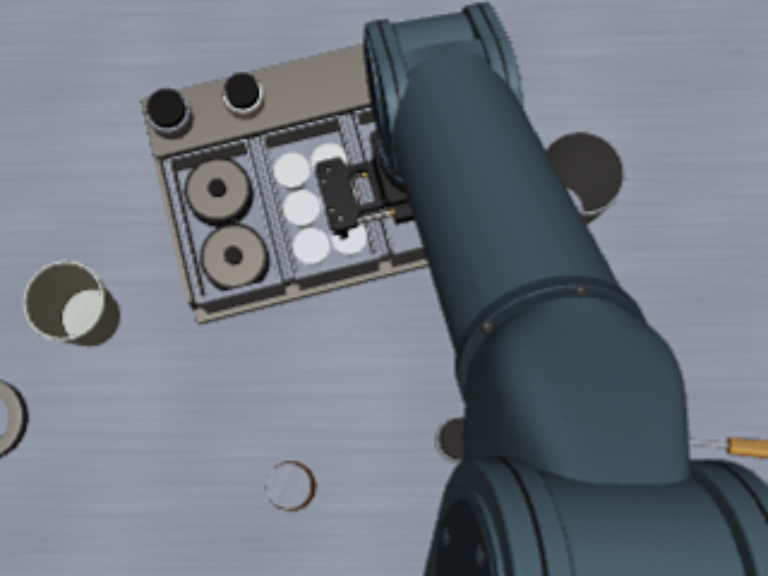

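The projected geometry puts the tip inside the pan, 40 mm behind the lip, with about 14 mm of margin to the side wall. Next I'll lower in stages with a force check, then draw it out.

Run:
```python
from h import *
h=empty+.04*ex+.01*ey
for z in (.075,.06,.048):
    robot.move_linear(at(h,z),vel=.08); f=robot.read_ft_force(); print(z,f.round(2))
    if np.linalg.norm(f)>5: raise SystemExit("contact")
p0=at(h,.048); s=0; log=[]
while s<.16:
    s+= .02 if s<.115 else .004
    robot.move_linear(p0-s*ex,vel=.08)
    f=robot.read_ft_force(); t=robot.read_tcp_pos()
    log.append((round(s,3),round(float((p0-t)@ex),4),f.round(1).tolist()))
    if f@ex>12 or abs(f[2])>12: break
    if s==.04: cv2.imwrite("pics/scene4a.png",cv2.resize(viewer.camera("scene")[130:330,220:480,::-1],None,fx=3,fy=3))
print(*log,sep="\n"); print(robot.read_time_s())
cv2.imwrite("pics/scene4.png",cv2.resize(viewer.camera("scene")[130:330,220:480,::-1],None,fx=3,fy=3))
```

```text
0.075 [0.1  0.19 0.21]
0.06 [0.81 0.37 0.67]
0.048 [-0.33  0.04  0.05]
(0.02, 0.0199, [-0.2, 0.4, -0.3])
(0.04, 0.04, [-0.4, -0.7, 0.3])
(0.06, 0.0602, [0.3, 0.9, -0.4])
(0.08, 0.0802, [1.3, -0.4, -1.2])
(0.1, 0.1003, [-0.0, 0.5, 0.0])
(0.12, 0.1204, [-0.2, 0.4, 0.4])
(0.124, 0.124, [0.7, 0.4, 0.6])
(0.128, 0.1283, [0.5, -0.1, 0.6])
(0.132, 0.1325, [0.7, 0.1, 0.3])
(0.136, 0.136, [1.8, 0.5, 0.3])
(0.14, 0.136, [10.7, 2.2, -2.8])
(0.144, 0.136, [16.7, 4.3, -3.3])
17.6083
```

View pics/scene4.png

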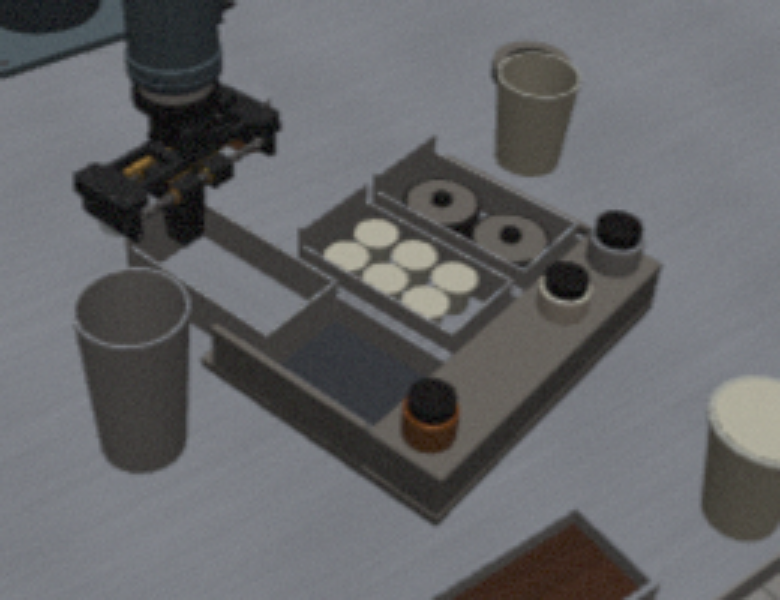

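The tray reached a hard stop at 136 mm of tip travel. Contact was expected after about 25 mm, which leaves about 110 mm of tray travel, and the picture agrees. Next I'll unhook backwards, rise clear and measure.

Run:
```python
from h import *
p=robot.read_tcp_pos()
robot.move_linear(p+.02*ex,vel=.08)
robot.move_linear(at(p+.02*ex,.25),vel=.15)
robot.movep(at([.33,-.45,0],.28),ori(-1))
print(robot.read_time_s(),robot.read_tcp_pos(),robot.read_ft_force())
t=viewer.camera("top");s=viewer.camera("scene")
cv2.imwrite("pics/top5.png",t[:,:,::-1]);cv2.imwrite("pics/scene5.png",s[:,:,::-1])
cv2.imwrite("pics/tz5.png",cv2.resize(t[75:285,230:450,::-1],None,fx=2.8,fy=2.8,interpolation=cv2.INTER_CUBIC))
```

```text
21.1583 [ 0.33131148 -0.44883178  0.27984396] [-0.5845971   0.147161    0.16188613]
```

View pics/tz5.png

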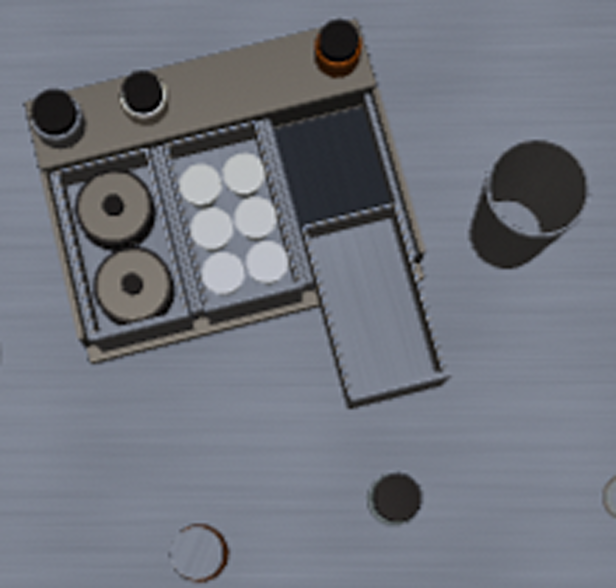

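View pics/scene5.png

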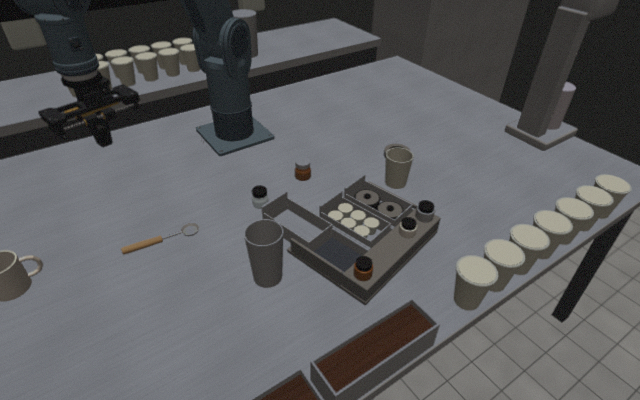

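View pics/top5.png

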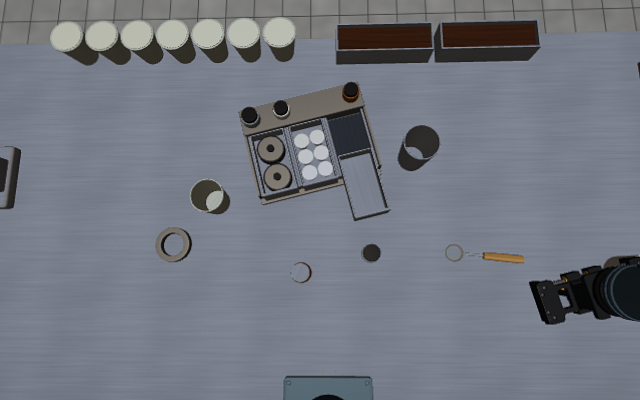

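Empty tray is out (lip ends at crop ~(349,404) and (447,378)). The cups and lids lips are level at (88,341)–(300,287), and the bystanders have not moved. One last measurement, then hand in.

Run:
```python
from h import *
T=lambda x,y:plane("top",((x+.5)/2.8-.5+230,(y+.5)/2.8-.5+75),.087)
a=(T(349,404)+T(447,378))/2; print("empty out",(at(empty,0)-at(a,0))@ex)
print("cups",(T(250,300)-at(home,.087))@ex,"lids",(T(137,328)-at(home,.087))@ex)
A=cv2.imread("pics/top0.png").astype(int);B=cv2.imread("pics/top5.png").astype(int)
for n,(x,y) in dict(syrup=(300,272),spice=(371,253),shaker=(418,150),pcup=(208,197),collar=(173,245),spoon=(485,256)).items():
    print(n,np.abs(A-B)[y-15:y+15,x-15:x+15].mean().round(2))
robot.finish_job()
```

```text
empty out 0.11452389189175768
cups -0.0019140616104770243 lids -0.0013472522327214013
syrup 0.64
spice 0.63
shaker 0.66
pcup 0.65
collar 0.65
spoon 0.67
the job is handed in; nothing more can be done
```

I pushed the cups tray home with closed fingertips, then drew the empty tray out with a fingertip hooked behind its lip. I moved the arm clear and handed the job in at about 21 s on the robot's clock; no verdict is reported.

**Last checks:**
- **Cups tray:** it reached a hard stop, where the force rose to 22 N. The final picture puts its lip within about 2 mm of the home line.
- **Empty tray:** it reached its stop, where the force rose to about 17 N. The tip travel gives roughly 110 mm of tray travel, against 114.5 mm in the picture. That 4–5 mm gap fits the error in picking image points.
- **Lids tray:** still home, within about 1.5 mm of the home line.
- **Bystanders:** the before and after pictures differ only by noise at all six.
- **Lift:** I saw no pan raised off its runners, and the vertical force stayed under 4 N while drawing the tray out. I did not measure pan height directly.

**One disagreement:** two-view measurement put the lip tops at 75–81 mm, against 87 mm in the text, with ray gaps of 2–6 mm. I put this down to the same picking error. The 48 mm tip height left enough margin either way.

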